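Clamp an actuator housing with the ratchet knob

TASK

Take the grey actuator housing from the kit tray and set it flat on the clamping fixture, fully home against the side stop and the end stop. Then tighten the black ratchet knob clockwise until it slips and clicks: one or two clicks, not a third, and leave the housing held tight by the cam. Push gently, and leave the other things on the bench alone.

Things in the scene. Friction and masses are not known exactly. Their poses are not given: they have to be found in the camera images.
- housing: Loose grey die-cast housing, a block 50 (its x) x 72 (its y) x 56 mm high, 0.35 to 0.6 kg, flat round port and four screw heads on top; starts standing on the kit tray's floor, 6 mm above the bench. Origin: centre of its underside. Either end may face either way. Grip it across its 50 mm width, fingertips above the 14 mm high stops.
- fixture: Fixed aluminium plate 200 x 200 x 12 mm; origin: centre of its underside, on the bench. The housing stands on its top. In its frame: the spindle of cam and knob is at x=0, y=-50 mm; the end stop, a dark steel block 14 mm high above the plate, has its face (looking to -x) at x=+19 mm, from y=0 to y=+50 mm.
- side_stop: Fixed dark steel bar 90 x 14 mm, 14 mm high, screwed on the fixture plate parallel to its x axis, at a y that differs by up to 2 mm from batch to batch. Origin: middle of the lower edge of its stop face, which looks to -y (towards the cam).
- nest (a point): The seat on the fixture plate's top: where the centre of the housing's underside lies when it is home against both stops; its 50 mm width along the nest's x, its 72 mm length along the nest's y. The end stop is on its +x side, the side stop on its +y side, the cam on its -y side. x and y axes as the fixture's.
- cam: Eccentric disc, radius 36 mm, 18 mm thick, white springy nylon rim; origin on the spindle, 13 mm above the bench, 73 to 77 mm from the nest. Its lobe (own -y) starts away from the nest. Clockwise it pushes the housing to the nest's +y and rubs it to +x, meeting it after 0.6 to 2 rad (5 mm gap or more), then pressing harder over 0.2 rad. Turns at 0.28 N m; stays where left.
- knob: Black ratchet knob on the cam's spindle: skirt of diameter 44 mm, on it an upright bar grip 44 (its x) x 14 (its y) mm, from 82 to 113 mm above the bench. Origin on the spindle, 74 mm up. Clockwise tightens. It carries the cam up to about 0.55 N m; above that it slips, and the moment drops at each click, every 0.39 rad. Its x axis starts along the cam's x; the angle between them is the slip.
- knob_grip (a point): Point on the knob's axis, in the bar grip, 104 mm above the bench: where the TCP goes to grip the bar across its 14 mm width. Axes as the knob's.
- bearing: Bystander: steel ring, diameter 34 mm, on the kit tray.
- gear: Bystander: brass gear blank, diameter 38 mm, 26 mm high, on the kit tray.
- screwdriver: Bystander: screwdriver lying in the middle of the bench, 170 mm long.
- jar: Bystander: jar, diameter 48 mm, 60 mm high.
- wrench: Bystander: steel wrench, 160 mm long, at the back.
- carton: Bystander: cardboard box 80 x 110 x 60 mm at the back.
- cover: Bystander: grey round cover, diameter 70 mm, 30 mm high, near the robot.
Not all that is in view belongs to the job. Leave any green or pink look-alike of the housing alone.

How it is judged:
By the outcome, as a careful person would: the job done as asked, in the order asked, and still so for the second after the job is handed in, with the robot touching nothing.
It also fails if it takes over 64 s, if anything falls off the work surface, if the arm or the gripper's body presses on something with over 40 N, if the wrist force passes 120 N, or if a joint passes its speed limit or range.

ROBOT

A 7-joint arm with a two-finger parallel gripper is mounted at the origin on the work surface. World frame = base frame: x ahead of the robot, y to its left, z up, the work surface at z = 0. Lengths are in m, angles in rad, forces in N, time in s.
With the tool pointing down it reaches from about 0.4 to 0.875 m from the base axis. Payload 19.3 kg.
Tool frame: the origin (TCP) lies between the finger pads, 19 mm behind the fingertips; this is the grasp point; z points along the fingers, y is the line along which they close (so a half turn about z gives the same grasp; the last joint's range is limited). The gripper opens to 85 mm and grips with 20 to 120 N. Pads are 22 mm wide; open, the fingers measure 114 mm over their backs; the gripper's body (76 mm by 85 mm) begins 54 mm behind the grasp point. The pads swing forward as they close: fully open they stand 13 mm farther back than shut.
Start: joints at [1.199, 0.521, -0.036, 1.599, 0.021, 1.021, -0.113], TCP at [0.186, -0.597, 0.25] pointing down, gripper open.
Joint ranges: [-2.91, 2.91], [-0.3, 2.13], [-1.5, 1.42], [0.17, 2.43], [-1.26, 4.41], [0.16, 1.93], [-2.52, 2.52]. Speed limits (rad/s): [1.89, 1.89, 2.39, 2.39, 3.01, 3.01, 3.01].

INTERFACE

Orientations are given as [roll, pitch, yaw] about the fixed x, y, z axes, in that order (R = Rz(yaw) Ry(pitch) Rx(roll)).
In Python, from workcell import bot gives the robot as it stands.
- The arm moves only by the shell command python3 -m crank 'ROWS' [FORCE]. ROWS is a JSON object of lists of equal length, an entry for each row: "travel": the shift along the world's x, y, z in cm, a list of three; "turn": the turn, a rotation vector about the world's x, y, z in degrees, a list of three; "gripper": the closure, from 0 (fully open) to 1 (shut). A call has exactly 5 rows; each row is the pose to reach, as a shift and turn from the pose commanded when the call began; what a row does not reach only later rows make up. A row lasts 1/10 s, in which the tool goes at most 50 mm and 8.59 degrees, less where a joint would pass 70% of its speed; a pose out of reach is approached as far as the arm can. A call with a gripper value outside its range is refused whole. The fingers move at their own pace and stop on an object; FORCE is the grip in N (left out, the last holds). Time passes only in rows, so rows that repeat a pose let the fingers close, or fill a call up. It gives the time, the measured TCP pose, the force, the opening and the grip force at its end, in the units of the state.
- bot.observe(): the state, without advancing time (a new reading comes with each control period).
- bot.grab_frame(name): name is "side" or "top" or "wrist"; returns a dict with "pixels" (384x512x3 uint8, red, green, blue), "fx", "fy", "cx", "cy" (pixels), "extrinsics" (4x4, takes a point from world to camera coordinates). Camera axes: x right, y down, z forward; pixel columns grow to the right and rows downward; lengths in m; the calibration is good to about 2 mm. A picture is of the moment at which its call begins. There is no depth.
- bot.job_done(): hands the job in; it is judged then, once.
The state is a dict: "clock": time; "qpos": joint angles; "qd": joint speeds; "joint_efforts": joint torques, N m; "position": TCP position; "tool_rot": TCP orientation; "force": force on the tool from outside, world axes, zero at the start; "moment": the same for the moment, N m; "grip_width": finger opening in m; "finger_force": force on a finger pad.
Only numpy, scipy, OpenCV 4.12 (cv2) and the standard library are available. Lean on these libraries where they do the work, as an engineer would, in place of code of your own. Each camera call takes 0.05 s, during which the arm holds its last target. There are 200 camera calls.

## Working session

There is one attempt and no reset: what is moved stays moved. The work goes in short steps, Python scripts to look and compute and a shell command to move; the robot and the scene stay as the last step left them, time stands still between calls to the robot, and variables do not carry over. Pictures are saved under pics/ and viewed, at most 10 in all, crops included, and the job is handed in when it is done.

```bash
ls; mkdir -p pics
cat > h.py <<'E'
import numpy as np, cv2
from workcell import bot
def shot(n,name):
    f=bot.grab_frame(n); np.savez('pics/'+name,**{k:np.array(v) for k,v in f.items()})
    cv2.imwrite('pics/'+name+'.png',cv2.cvtColor(np.array(f['pixels'],np.uint8),cv2.COLOR_RGB2BGR)); return f
def load(name): return dict(np.load('pics/'+name+'.npz'))
def ray(f,u,v):
    E=np.array(f['extrinsics']);R,t=E[:3,:3],E[:3,3]
    d=R.T@np.array([(u-f['cx'])/f['fx'],(v-f['cy'])/f['fy'],1.]); return -R.T@t,d/np.linalg.norm(d)
def onz(f,u,v,z):
    o,d=ray(f,u,v); return o+d*(z-o[2])/d[2]
def tri(obs):
    A=np.zeros((3,3));b=np.zeros(3);rs=[ray(*x) for x in obs]
    for o,d in rs: P=np.eye(3)-np.outer(d,d);A+=P;b+=P@o
    p=np.linalg.solve(A,b); return p,[np.linalg.norm((np.eye(3)-np.outer(d,d))@(p-o)) for o,d in rs]
def proj(f,p):
    E=np.array(f['extrinsics']);c=E[:3,:3]@np.array(p)+E[:3,3]
    return [float(f['fx']*c[0]/c[2]+f['cx']),float(f['fy']*c[1]/c[2]+f['cy'])]
E
python3 - <<'E'
from h import *
np.set_printoptions(precision=3,suppress=True)
ims=[]
for n in ['top','side','wrist']:
    f=shot(n,n+'0');E=np.array(f['extrinsics']);print(n,f['fx'],f['cx'],f['cy'],-E[:3,:3].T@E[:3,3],E[2,:3])
    ims.append(cv2.imread(f'pics/{n}0.png'))
a=cv2.resize(ims[0],(800,600));cv2.imwrite('pics/top0b.png',a)
cv2.imwrite('pics/sw.png',cv2.resize(np.hstack(ims[1:]),(800,300)))
print(bot.observe())
E
```

```text
pics
top 418.94117199360323 250.7477362745504 190.6457632764789 [0.485 0.034 1.158] [ 0.079  0.023 -0.997]
side 383.8956356063856 252.16868002545465 191.82352132970516 [0.244 0.529 0.72 ] [ 0.364 -0.575 -0.732]
wrist 342.9264196561379 257.1204921270121 189.54159213698802 [ 0.259 -0.574  0.372] [-0.285 -0.088 -0.954]
{'clock': 0.15, 'qpos': array([ 1.199,  0.522, -0.036,  1.6  ,  0.021,  1.021, -0.113]), 'qd': array([ 0.   , -0.001, -0.001, -0.002, -0.001, -0.   , -0.001]), 'joint_efforts': array([ -0.   , -92.739,   1.98 , -37.005,   0.018,   0.007,  -0.   ]), 'position': array([ 0.186, -0.597,  0.25 ]), 'tool_rot': array([-3.141,  0.   ,  0.302]), 'force': array([ 0.112, -0.281, -0.434]), 'moment': array([ 0.027, -0.019, -0.004]), 'finger_force': 0.0, 'grip_width': 0.08555394512596405}
```

View pics/top0b.png

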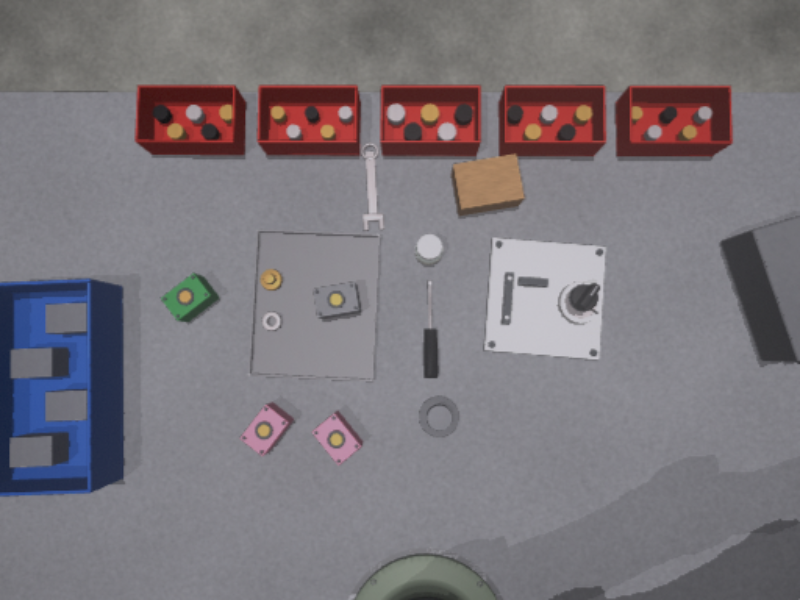

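View pics/sw.png

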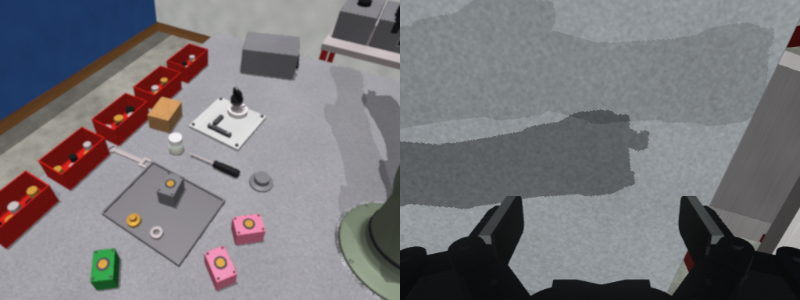

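The top view shows the grey housing on the tray at (336,300) in the enlarged picture. The look-alikes are green (187,297) and pink (265,429) and (337,438), and there are plain grey blocks in the blue bin (about (50,385)). Only the one at (336,300) is grey, has a port and screws, and stands on the tray, so it is the one meant. The fixture is at (545,298) and the knob at (585,297). I'll confirm with a crop and measure.

Run:
```python
from h import *
np.set_printoptions(precision=4,suppress=True)
T,S=load('top0'),load('side0')
t=cv2.imread('pics/top0.png');s=cv2.imread('pics/side0.png')
cr=lambda im,u,v:cv2.resize(im[v-38:v+38,u-50:u+50],(400,304),interpolation=cv2.INTER_CUBIC)
cv2.imwrite('pics/c1.png',np.vstack([np.hstack([cr(t,215,192),cr(t,350,191)]),np.hstack([cr(s,218,243),cr(s,292,150)])])[:600])
def port(im,u,v,r=20):
    hsv=cv2.cvtColor(im,cv2.COLOR_BGR2HSV);m=cv2.inRange(hsv,(12,90,90),(35,255,255))
    k=np.zeros_like(m);cv2.circle(k,(u,v),r,255,-1);m&=k
    c=max(cv2.findContours(m,0,2)[0],key=cv2.contourArea);M=cv2.moments(c);print(cv2.contourArea(c));return M['m10']/M['m00'],M['m01']/M['m00']
a=port(t,215,192);b=port(s,218,236);print(a,b,tri([(T,*a),(S,*b)]))
# plate
for n,f,im,r in (('top',T,t,(300,145,400,235)),('side',S,s,(235,110,350,200))):
    g=cv2.cvtColor(im,cv2.COLOR_BGR2HSV);m=cv2.inRange(g,(0,0,185 if n=='top' else 175),(180,40,255))
    k=np.zeros_like(m);k[r[1]:r[3],r[0]:r[2]]=255;m&=k
    c=max(cv2.findContours(m,0,2)[0],key=cv2.contourArea);h=cv2.convexHull(c)
    q=cv2.approxPolyDP(h,6,True)[:,0];P=np.array([onz(f,*p,0.012) for p in q])
    print(n,cv2.contourArea(h),q.tolist());print(P[:,:2],P.mean(0),[np.linalg.norm(P[i]-P[i-1]) for i in range(len(P))])
```

```text
30.5
56.5
(214.72677595628414, 191.0765027322404) (217.56342182890853, 234.30678466076694) (array([0.5698, 0.1547, 0.0605]), [np.float64(0.0003277178629584136), np.float64(0.00032771786295840986)])
top 5182.5 [[316, 152], [386, 158], [382, 229], [311, 223]]
[[ 0.6842 -0.1176]
 [ 0.6687 -0.3088]
 [ 0.4747 -0.2951]
 [ 0.489  -0.1036]] [ 0.5792 -0.2063  0.012 ] [np.float64(0.19569120589102101), np.float64(0.19186977095819738), np.float64(0.19449912553527782), np.float64(0.19204109740239542)]
side 3680.5 [[242, 158], [279, 125], [341, 148], [304, 190]]
[[ 0.6856 -0.12  ]
 [ 0.6698 -0.3011]
 [ 0.4698 -0.2981]
 [ 0.4865 -0.0994]] [ 0.5779 -0.2047  0.012 ] [np.float64(0.20013219209884844), np.float64(0.18172247546365877), np.float64(0.20004385622199683), np.float64(0.19933644383656948)]
```

View pics/c1.png

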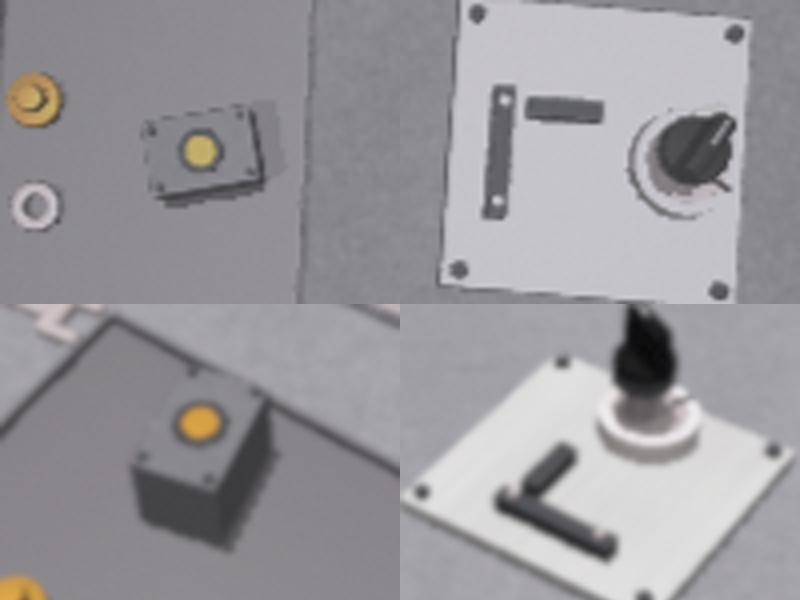

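The crop confirms it: the grey housing has a yellow port and four screws, and stands on the tray. The port triangulates to (0.570, 0.155, 0.0605), against 0.062 expected, and the rays miss by 0.3 mm. The side stop is the long bar on the fixture's +y side, the end stop is on its +x side, and the plate's yaw is about -4.2°. I'll move the wrist camera over the fixture.

```bash
python3 -m crank '{"travel":[[2,2,0],[5,5,0],[8,8.2,0],[11,11,0],[13,14,0]],"turn":[[0,0,4],[0,0,8],[0,0,13],[0,0,18],[0,0,23]],"gripper":[0,0,0,0,0]}' &&
python3 -m crank '{"travel":[[3,3,0],[6,6,0],[8,8.5,0],[11,11,0],[13,14,0]],"turn":[[0,0,4],[0,0,9],[0,0,14],[0,0,18],[0,0,23]],"gripper":[0,0,0,0,0]}' &&
python3 -m crank '{"travel":[[3,3,0],[6,6,0],[9,9,0],[11.5,12,0],[12.8,13.7,0]],"turn":[[0,0,5],[0,0,10],[0,0,15],[0,0,20],[0,0,22.7]],"gripper":[0,0,0,0,0]}'
python3 - <<'E'
from h import *
np.set_printoptions(precision=4,suppress=True)
print(bot.observe()['position'],bot.observe()['tool_rot']);f=shot('wrist','w1')
cv2.imwrite('pics/w1b.png',cv2.resize(cv2.imread('pics/w1.png'),(800,600),interpolation=cv2.INTER_CUBIC))
E
```

```text
clock: 0.65
position: [0.3176, -0.4552, 0.2499]
tool_rot: [3.141, -0.0, 0.708]
force: [0.1, -0.3, 0.5]
grip_width: 0.0855
finger_force: 0.0
clock: 1.15
position: [0.4471, -0.3157, 0.2499]
tool_rot: [3.141, -0.0, 1.108]
force: [-0.0, 0.2, -0.3]
grip_width: 0.0848
finger_force: 0.0
clock: 1.65
position: [0.5754, -0.1767, 0.2497]
tool_rot: [3.141, -0.001, 1.507]
force: [-0.3, -0.2, 0.6]
grip_width: 0.0853
finger_force: 0.0
[ 0.5754 -0.1767  0.2497] [ 3.1414 -0.0013  1.5068]
```

View pics/w1b.png

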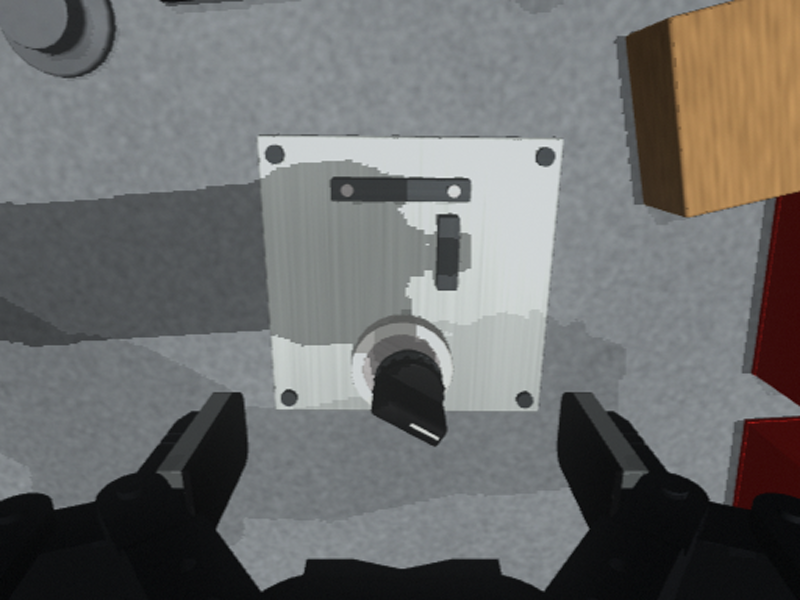

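The wrist view shows the plate's four screws at about (275,154), (545,156), (524,399) and (289,397). The side stop bar is at (331–471, 178–202), the end stop at (436–459, 214–290) with its face on the left edge, and the knob's bar tip at (427,432). I'll measure these.

```bash
cat > m.py <<'E'
from h import *
np.set_printoptions(precision=4,suppress=True)
k=1.5625
W,T,S=load('w1'),load('top0'),load('side0')
def g(n): return cv2.cvtColor(cv2.imread(f'pics/{n}.png'),cv2.COLOR_BGR2GRAY).astype(float)
def dark(im,u,v,r=6):
    u,v=int(round(u)),int(round(v));p=im[v-r:v+r+1,u-r:u+r+1];w=np.clip(np.median(p)-18-p,0,None)
    y,x=np.mgrid[-r:r+1,-r:r+1];return u+(w*x).sum()/w.sum(),v+(w*y).sum()/w.sum()
gw,gt=g('w1'),g('top0')
ws=[dark(gw,a/k,b/k,9) for a,b in ((275,154),(545,156),(524,399),(289,397))]
ts=[dark(gt,300+(a-400)/4,153+b/4,4) for a,b in ((477,13),(735,33),(719,291),(459,270))]
ts=[ts[3],ts[0],ts[1],ts[2]]   # match: wrist order = (-x+y),(+x+y),(+x-y),(-x-y)
Pw=np.array([onz(W,*p,.012) for p in ws]);Pt=np.array([onz(T,*p,.012) for p in ts])
print('heights',[tri([(W,*a),(T,*b)])[0][2] for a,b in zip(ws,ts)])
def fr(P):
    x=P[1]+P[2]-P[0]-P[3];return P.mean(0),np.degrees(np.arctan2(x[1],x[0])),[np.linalg.norm(P[i]-P[i-1]) for i in range(4)]
for P in (Pw,Pt): print(fr(P))
C,yaw,_=fr(Pw);a=np.radians(yaw);ex=np.array([np.cos(a),np.sin(a),0]);ey=np.array([-np.sin(a),np.cos(a),0])
F=lambda p:np.array([(p-C)@ex,(p-C)@ey])*1000
def edge(im,u,v,du,dv,r=5):  # subpixel strongest gradient crossing (u,v) along du,dv
    from scipy.ndimage import map_coordinates as mc
    t=np.arange(-r,r+.01,.25);I=mc(im,[v+t*dv,u+t*du],order=1);G=np.abs(np.gradient(I));G[G<G.max()*.4]=0
    s=(G*t).sum()/G.sum();return u+s*du,v+s*dv
print('side stop front edge z26', [F(onz(W,*edge(gw,x/k,202/k,0,1),.026)).round(2).tolist() for x in (340,360,375,385,425,440,455)])
print('side stop back top', [F(onz(W,*edge(gw,x/k,178/k,0,1),.026)).round(2).tolist() for x in (360,430,450)])
print('end stop left', [F(onz(W,*edge(gw,437/k,y/k,1,0),z)).round(2).tolist() for y in (225,245,260,280) for z in (.012,.026)])
print('end stop right', [F(onz(W,*edge(gw,459/k,y/k,1,0),.026)).round(2).tolist() for y in (225,280)])
print('knob exp', C-.05*ey)
E
python3 m.py
```

```text
heights [np.float64(0.0071368820681809815), np.float64(0.018434982566891935), np.float64(0.0038226143859753352), np.float64(0.0047180861234088715)]
(array([ 0.5786, -0.2057,  0.012 ]), np.float64(-3.9942849907240436), [np.float64(0.17737977290825307), np.float64(0.17580392417552937), np.float64(0.17768922142469853), np.float64(0.17643234185120238)])
(array([ 0.578 , -0.2073,  0.012 ]), np.float64(-4.544510306560805), [np.float64(0.17738532617147043), np.float64(0.17942354770560115), np.float64(0.17685714166136646), np.float64(0.17974980416282257)])
side stop front edge z26 [[-44.29, 60.76], [-31.45, 60.38], [-21.82, 60.6], [-15.39, 60.93], [10.29, 61.09], [19.92, 61.17], [29.52, 62.24]]
side stop back top [[-31.19, 76.12], [13.17, 75.95], [25.92, 74.08]]
end stop left [[19.09, 43.14], [18.16, 45.53], [19.28, 29.37], [18.34, 32.29], [19.1, 18.83], [18.17, 22.17], [18.37, 4.5], [17.46, 8.39]]
end stop right [[33.02, 45.63], [32.98, 8.49]]
knob exp [ 0.5751 -0.2556  0.012 ]
```

The fixture centre is (0.5786, -0.2057) with yaw -4.1°. The side stop face is at fixture y = 60.9 mm and the end stop face is at about 19 mm, so the nest is near (0.5744, -0.1805), which agrees with the text. Next, over to the housing.

```bash
python3 -m crank '{"travel":[[0,3,0],[0,6.5,0],[-0.2,10,0],[-0.3,13.5,0],[-0.3,17,0]],"turn":[[0,0,1],[0,0,3],[0,0,5],[0,0,6],[0,0,7]],"gripper":[0,0,0,0,0]}' >/dev/null &&
python3 -m crank '{"travel":[[0,4,0],[0,8,0],[-0.1,12,0],[-0.2,15,0],[-0.2,16,0]],"turn":[[0,0,2],[0,0,4],[0,0,5],[0,0,6],[0,0,7]],"gripper":[0,0,0,0,0]}' |sed -n 1,3p
python3 - <<'E'
from h import *
print(bot.observe()['position'],bot.observe()['tool_rot']);f=shot('wrist','w2')
print(proj(f,[.5698,.1547,.062]))
cv2.imwrite('pics/w2b.png',cv2.resize(cv2.imread('pics/w2.png'),(800,600),interpolation=cv2.INTER_CUBIC))
E
```

```text
clock: 2.7
position: [0.568, 0.1531, 0.25]
tool_rot: [-3.141, -0.001, 1.749]
[0.56803815 0.15306822 0.24995222] [-3.14135919e+00 -8.70028048e-04  1.74852450e+00]
[258.5005806438422, 166.65887869254087]
```

View pics/w2b.png

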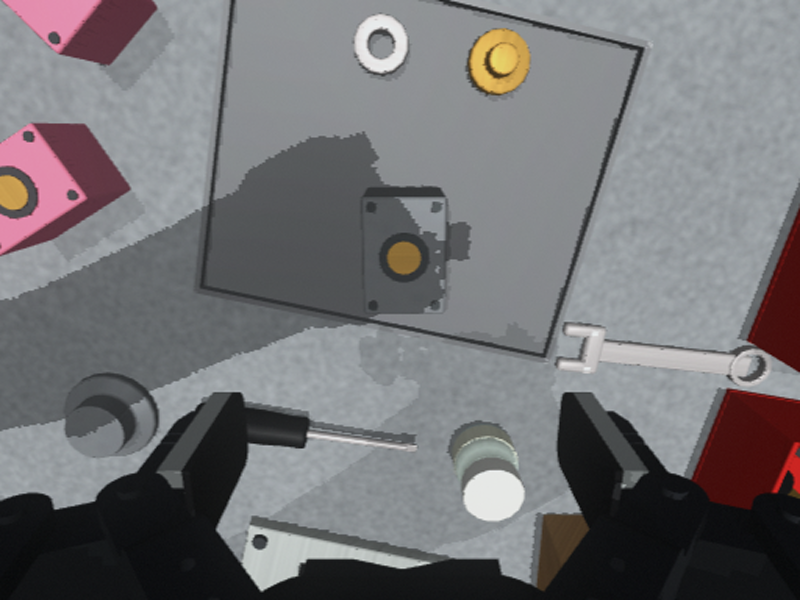

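The housing's port is at (404,258) and its four screws at (371,207), (436,207), (435,306) and (373,305), nearly square to the tool. The jar (485,470), the screwdriver and the wrench are clear of the fingers' path.

```bash
cat > m2.py <<'E'
from h import *
np.set_printoptions(precision=4,suppress=True)
k=1.5625;f=load('w2');T=load('top0');im=cv2.imread('pics/w2.png');gy=cv2.cvtColor(im,cv2.COLOR_BGR2GRAY).astype(float)
m=cv2.inRange(cv2.cvtColor(im,cv2.COLOR_BGR2HSV),(8,90,60),(35,255,255));q=np.zeros_like(m);cv2.circle(q,(258,165),20,255,-1)
M=cv2.moments(m&q,True);c=(M['m10']/M['m00'],M['m01']/M['m00'])
print('port',c,onz(f,*c,.062),tri([(f,*c),(T,214.727,191.077)]),tri([(f,*c),(load('side0'),217.563,234.307)]))
def dark(u,v,r=5):
    u,v=int(round(u)),int(round(v));p=gy[v-r:v+r+1,u-r:u+r+1];w=np.clip(np.median(p)-12-p,0,None)
    y,x=np.mgrid[-r:r+1,-r:r+1];return u+(w*x).sum()/w.sum(),v+(w*y).sum()/w.sum()
s=np.array([onz(f,*dark(a/k,b/k),.062) for a,b in ((371,207),(436,207),(435,306),(373,305))])
print(s,s.mean(0));d=s[0]+s[1]-s[2]-s[3];e=s[1]+s[2]-s[0]-s[3]
print('len dir',np.degrees(np.arctan2(d[1],d[0])),'wid dir',np.degrees(np.arctan2(e[1],e[0])),[np.linalg.norm(s[i]-s[i-1]) for i in range(4)])
K=[onz(f,a/k,b/k,.062) for a,b in ((363,196),(447,196),(445,313),(361,313))]
print('corner mean',np.mean(K,0),[np.linalg.norm(K[i]-K[i-1]) for i in range(4)])
E
python3 m2.py
```

```text
port (258.10743801652893, 164.60055096418733) [0.5691 0.1566 0.062 ] (array([0.5698, 0.1553, 0.0569]), [np.float64(0.0005219213571281826), np.float64(0.0005219213571282646)]) (array([0.5688, 0.1562, 0.0625]), [np.float64(0.0005346455524714668), np.float64(0.0005346455524714857)])
[[0.545  0.1827 0.062 ]
 [0.5821 0.1894 0.062 ]
 [0.5917 0.1318 0.062 ]
 [0.5557 0.1239 0.062 ]] [0.5686 0.157  0.062 ]
len dir 99.93245593741845 wid dir 11.324585293874101 [np.float64(0.059760435245478964), np.float64(0.03764784627604774), np.float64(0.058396322870478926), np.float64(0.03682154204926835)]
corner mean [0.5694 0.1571 0.062 ] [np.float64(0.07112934282502884), np.float64(0.04824178381168323), np.float64(0.07107628752067073), np.float64(0.0515558645013644)]
```

The housing is at (0.569, 0.1565) with yaw about 10.3° and its top at 0.062. The tool yaw already matches, so I descend and grip.

```bash
python3 -m crank '{"travel":[[0.1,0.3,-3],[0.1,0.3,-7],[0.1,0.3,-10.5],[0.1,0.3,-13],[0.1,0.3,-14.6]],"turn":[[0,0,0],[0,0,0],[0,0,0],[0,0,0],[0,0,0]],"gripper":[0,0,0,0,0]}' |sed -n 2,4p&&
python3 -m crank '{"travel":[[0,0,-1.5],[0,0,-3],[0,0,-4.5],[0,0,-5.5],[0,0,-6]],"turn":[[0,0,0],[0,0,0],[0,0,0],[0,0,0],[0,0,0]],"gripper":[0,0,0,0,0]}' 40 |sed -n 2,4p
python3 -m crank '{"travel":[[0,0,0],[0,0,0],[0,0,0],[0,0,0],[0,0,0]],"turn":[[0,0,0],[0,0,0],[0,0,0],[0,0,0],[0,0,0]],"gripper":[0.3,0.6,1,1,1]}' 40
```

```text
position: [0.5693, 0.1511, 0.102]
tool_rot: [-3.139, 0.001, 1.743]
force: [0.0, -0.4, 0.7]
position: [0.5695, 0.1532, 0.0431]
tool_rot: [-3.141, 0.0, 1.745]
force: [0.4, 0.5, -0.5]
clock: 4.25
position: [0.5701, 0.1534, 0.0446]
tool_rot: [3.141, -0.0, 1.745]
force: [-0.3, -0.6, 6.6]
grip_width: 0.0496
finger_force: 43.1
```

```bash
python3 -m crank '{"travel":[[0,0,0.5],[0,0,2],[0,0,5],[0,-0.5,8],[0,-2,10]],"turn":[[0,0,0],[0,0,0],[0,0,0],[0,0,0],[0,0,0]],"gripper":[1,1,1,1,1]}' |sed -n 2,6p&&
python3 -m crank '{"travel":[[0,-2.5,0],[0,-6,0],[0,-9.5,0],[0,-13,0],[0,-16.5,0]],"turn":[[0,0,-1],[0,0,-3],[0,0,-5],[0,0,-6],[0,0,-7]],"gripper":[1,1,1,1,1]}' |sed -n 2,6p
python3 -m crank '{"travel":[[0,-3.5,0],[0,-7,0],[0.1,-11,0],[0.1,-14,0],[0.1,-15.4,0]],"turn":[[0,0,-2],[0,0,-4],[0,0,-5],[0,0,-6],[0,0,-7.1]],"gripper":[1,1,1,1,1]}'
python3 -m crank '{"travel":[[0,0,-1],[0,0,-3],[0,0,-5],[0,0,-6.5],[0,0,-7.5]],"turn":[[0,0,0],[0,0,0],[0,0,0],[0,0,0],[0,0,0]],"gripper":[1,1,1,1,1]}'
python3 - <<'E'
from h import *
o=bot.observe();print(o['position'],o['tool_rot'],o['grip_width']);f=shot('wrist','w3')
cv2.imwrite('pics/w3b.png',cv2.resize(cv2.imread('pics/w3.png'),(800,600),interpolation=cv2.INTER_CUBIC))
E
```

```text
position: [0.5699, 0.1347, 0.147]
tool_rot: [3.139, -0.001, 1.747]
force: [-0.2, 0.1, -5.0]
grip_width: 0.0497
finger_force: 43.1
position: [0.5695, -0.0332, 0.1451]
tool_rot: [3.141, 0.0, 1.622]
force: [0.5, -0.0, -4.6]
grip_width: 0.0495
finger_force: 43.1
clock: 5.75
position: [0.5701, -0.1892, 0.1449]
tool_rot: [3.141, 0.001, 1.495]
force: [0.4, -0.4, -4.6]
grip_width: 0.0498
finger_force: 43.1
clock: 6.25
position: [0.5705, -0.1847, 0.068]
tool_rot: [-3.141, -0.001, 1.5]
force: [0.8, 0.7, -3.9]
grip_width: 0.0494
finger_force: 43.0
[ 0.57054609 -0.18469455  0.06800573] [-3.14068554e+00 -6.35413364e-04  1.50029967e+00] 0.04942058314377406
```

View pics/w3b.png

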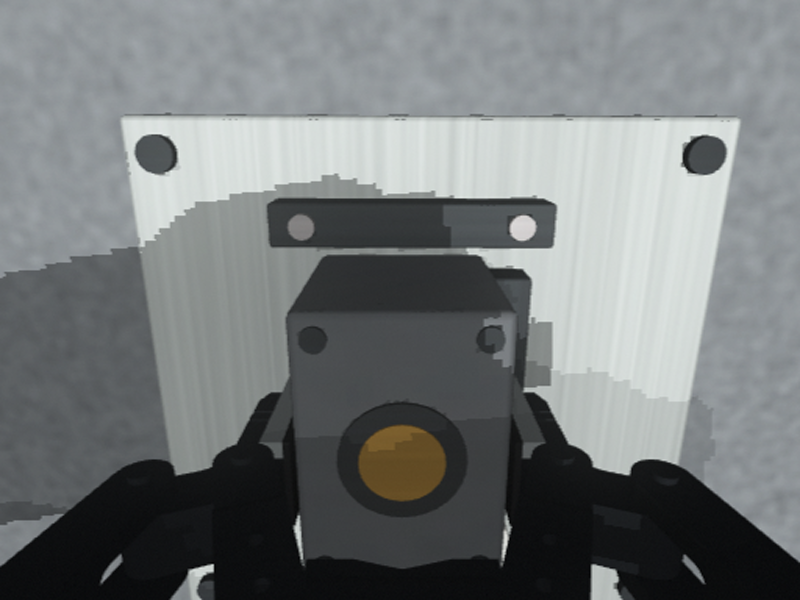

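The housing is gripped square to the bar. The lower edge of its +y face is at row 257, from about (325) to (483). The side stop's front edge is at row 247 and the end stop shows behind it at (515–530, 270–380). I'll check the gaps.

Run:
```python
from h import *
k=1.5625;f=load('w3');C=np.array([.5786,-.2057,0]);a=np.radians(-4.1)
R=np.array([[np.cos(a),np.sin(a)],[-np.sin(a),np.cos(a)]])
F=lambda u,v,z:(R@(onz(f,u/k,v/k,z)-C)[:2]*1000).round(1)
for z in (.0285,.030): print('housing low edge',F(325,257,z),F(483,257,z))
print('top front',F(288,315,.0855),F(514,313,.0855),'port',F(402,462,.0855))
print('bar front top',F(275,247,.026),F(553,247,.026),'screws',F(156,154,.012),F(705,154,.012))
print('end stop right back top',F(530,279,.026))
```

```text
housing low edge [-32.7  58.5] [16.4 58.6]
housing low edge [-32.5  58.9] [16.1 59. ]
top front [-32.5  59.4] [14.6 60. ] port [-8.7 24. ]
bar front top [-48.6  61.1] [38.5 61.3] screws [-88.4  88.6] [89. 89.]
end stop right back top [32.1 50.9]
```

The gaps are about 2.6 mm to the end stop and 2.2 mm to the side stop, as intended. Lowering.

```bash
python3 -m crank '{"travel":[[0,0,-0.5],[0,0,-1],[0,0,-1.3],[0,0,-1.5],[0,0,-1.6]],"turn":[[0,0,0],[0,0,0],[0,0,0],[0,0,0],[0,0,0]],"gripper":[1,1,1,1,1]}'
python3 -m crank '{"travel":[[0,0,-0.05],[0,0,-0.1],[0,0,-0.1],[0,0,-0.1],[0,0,-0.1]],"turn":[[0,0,0],[0,0,0],[0,0,0],[0,0,0],[0,0,0]],"gripper":[1,1,1,1,1]}'
```

```text
clock: 6.8
position: [0.5708, -0.1858, 0.053]
tool_rot: [3.141, 0.0, 1.499]
force: [-0.1, -1.0, -4.2]
grip_width: 0.0495
finger_force: 42.9
clock: 7.3
position: [0.5708, -0.1858, 0.0521]
tool_rot: [3.142, 0.0, 1.499]
force: [0.2, -0.2, -3.7]
grip_width: 0.0491
finger_force: 42.9
```

```bash
python3 -m crank '{"travel":[[0,0,-0.05],[0,0,-0.1],[0,0,-0.1],[0,0,-0.1],[0,0,-0.1]],"turn":[[0,0,0],[0,0,0],[0,0,0],[0,0,0],[0,0,0]],"gripper":[1,1,1,1,1]}'|sed -n 2,4p
python3 -m crank '{"travel":[[0,0,-0.05],[0,0,-0.1],[0,0,-0.1],[0,0,-0.1],[0,0,-0.1]],"turn":[[0,0,0],[0,0,0],[0,0,0],[0,0,0],[0,0,0]],"gripper":[1,1,1,1,1]}'|sed -n 2,4p
```

```text
position: [0.5707, -0.1858, 0.051]
tool_rot: [-3.141, 0.0, 1.499]
force: [0.2, 0.5, -3.8]
position: [0.5708, -0.1858, 0.0507]
tool_rot: [3.141, 0.0, 1.499]
force: [-5.7, 0.6, 10.1]
```

```bash
python3 -m crank '{"travel":[[0,0,0.04],[0.05,0,0.04],[0.1,-0.01,0.04],[0.15,-0.01,0.04],[0.2,-0.01,0.04]],"turn":[[0,0,0],[0,0,0],[0,0,0],[0,0,0],[0,0,0]],"gripper":[1,1,1,1,1]}'|sed -n 2,4p
python3 -m crank '{"travel":[[0.02,0,0],[0.04,0,0],[0.05,0,0],[0.05,0,0],[0.05,0,0]],"turn":[[0,0,0],[0,0,0],[0,0,0],[0,0,0],[0,0,0]],"gripper":[1,1,1,1,1]}'|sed -n 2,4p
```

```text
position: [0.5725, -0.186, 0.0507]
tool_rot: [-3.141, 0.0, 1.499]
force: [-5.7, -0.5, 7.5]
position: [0.5729, -0.186, 0.0507]
tool_rot: [-3.141, 0.0, 1.499]
force: [-5.6, 0.5, 7.4]
```

```bash
python3 -m crank '{"travel":[[0,0,0.03],[0.02,0,0.03],[0.04,0,0.03],[0.05,0,0.03],[0.05,0,0.03]],"turn":[[0,0,0],[0,0,0],[0,0,0],[0,0,0],[0,0,0]],"gripper":[1,1,1,1,1]}'|sed -n 2,4p
python3 -m crank '{"travel":[[0.02,0,0],[0.04,0,0],[0.05,0,0],[0.05,0,0],[0.05,0,0]],"turn":[[0,0,0],[0,0,0],[0,0,0],[0,0,0],[0,0,0]],"gripper":[1,1,1,1,1]}'|sed -n 2,4p
```

```text
position: [0.5733, -0.1859, 0.0507]
tool_rot: [-3.141, 0.0, 1.499]
force: [-5.5, 0.5, 4.2]
position: [0.5734, -0.1859, 0.0507]
tool_rot: [-3.14, 0.0, 1.499]
force: [-9.4, 0.2, 8.3]
```

The housing met the end stop after 2.6 mm, as predicted. Now +y.

```bash
python3 -m crank '{"travel":[[0,0.05,0],[0.01,0.1,0.02],[0.01,0.13,0.02],[0.01,0.15,0.02],[0.01,0.15,0.02]],"turn":[[0,0,0],[0,0,0],[0,0,0],[0,0,0],[0,0,0]],"gripper":[1,1,1,1,1]}'|sed -n 2,4p
python3 -m crank '{"travel":[[0,0.02,0],[0,0.04,0],[0,0.05,0],[0,0.05,0],[0,0.05,0]],"turn":[[0,0,0],[0,0,0],[0,0,0],[0,0,0],[0,0,0]],"gripper":[1,1,1,1,1]}'|sed -n 2,4p
python3 -m crank '{"travel":[[0,0.02,0],[0,0.04,0],[0,0.05,0],[0,0.05,0],[0,0.05,0]],"turn":[[0,0,0],[0,0,0],[0,0,0],[0,0,0],[0,0,0]],"gripper":[1,1,1,1,1]}'|sed -n 2,4p
```

```text
position: [0.5734, -0.1857, 0.0507]
tool_rot: [-3.14, 0.001, 1.498]
force: [-7.7, -6.5, 3.6]
position: [0.5734, -0.1852, 0.0508]
tool_rot: [-3.14, 0.002, 1.498]
force: [-6.7, -4.7, 3.8]
position: [0.5735, -0.1847, 0.0508]
tool_rot: [-3.14, 0.001, 1.498]
force: [-6.2, -7.1, 2.9]
```

```bash
python3 -m crank '{"travel":[[0,0.02,0],[0,0.04,0],[0,0.05,0],[0,0.05,0],[0,0.05,0]],"turn":[[0,0,0],[0,0,0],[0,0,0],[0,0,0],[0,0,0]],"gripper":[1,1,1,1,1]}'|sed -n 2,4p
python3 -m crank '{"travel":[[0,0.02,0],[0,0.04,0],[0,0.05,0],[0,0.05,0],[0,0.05,0]],"turn":[[0,0,0],[0,0,0],[0,0,0],[0,0,0],[0,0,0]],"gripper":[1,1,1,1,1]}'|sed -n 2,4p
python3 -m crank '{"travel":[[0,0.02,0],[0,0.04,0],[0,0.05,0],[0,0.05,0],[0,0.05,0]],"turn":[[0,0,0],[0,0,0],[0,0,0],[0,0,0],[0,0,0]],"gripper":[1,1,1,1,1]}'|sed -n 2,4p
```

```text
position: [0.5735, -0.1841, 0.0508]
tool_rot: [-3.14, 0.001, 1.498]
force: [-6.1, -5.1, 1.8]
position: [0.5735, -0.1838, 0.0507]
tool_rot: [-3.14, 0.002, 1.498]
force: [-6.3, -6.0, 1.7]
position: [0.5735, -0.1838, 0.0508]
tool_rot: [-3.14, 0.002, 1.497]
force: [-5.6, -8.4, 2.5]
```

```bash
python3 -m crank '{"travel":[[0.02,0.03,0],[0.03,0.06,0],[0.03,0.06,0],[0.03,0.06,0],[0.03,0.06,0]],"turn":[[0,0,0],[0,0,0],[0,0,0],[0,0,0],[0,0,0]],"gripper":[1,1,1,1,1]}'|sed -n 2,4p
python3 - <<'E'
from h import *
o=bot.observe();print(o['position'],o['tool_rot'],o['force'],o['moment']);f=shot('wrist','w4')
E
```

```text
position: [0.5735, -0.1837, 0.0508]
tool_rot: [-3.14, 0.003, 1.497]
force: [-7.8, -11.9, 3.4]
[ 0.57352793 -0.18370256  0.05082085] [-3.13981374e+00  2.75031711e-03  1.49709923e+00] [ -7.76726425 -11.93201428   3.3751507 ] [-2.35328639  1.65758287 -0.01447302]
```

Both stops are met: the travel was 2.1 mm against 2.2 predicted, and the force rises on both axes. Release, rise and go above the knob.

```bash
python3 -m crank '{"travel":[[-0.03,-0.05,0],[-0.03,-0.05,0],[-0.03,-0.05,0],[-0.03,-0.05,0],[-0.03,-0.05,0]],"turn":[[0,0,0],[0,0,0],[0,0,0],[0,0,0],[0,0,0]],"gripper":[1,0.3,0.15,0,0]}'|sed -n 2,6p
python3 -m crank '{"travel":[[0,0,0.5],[0,0,2],[0,0,5],[0,0,9],[0,0,13]],"turn":[[0,0,0],[0,0,0],[0,0,0],[0,0,0],[0,0,0]],"gripper":[0,0,0,0,0]}'|sed -n 2,6p
python3 -m crank '{"travel":[[0,-1,3],[0,-4,5],[0,-6,6.5],[0,-7,7],[0,-7.2,7]],"turn":[[0,0,0],[0,0,0],[0,0,0],[0,0,0],[0,0,0]],"gripper":[0,0,0,0,0]}'|sed -n 2,6p
python3 - <<'E'
from h import *
o=bot.observe();print(o['position'],o['tool_rot']);f=shot('wrist','w5');shot('top','top5');print(proj(f,[.5751,-.2556,.113]))
a=cv2.imread('pics/w5.png')[60:320,90:430];cv2.imwrite('pics/w5b.png',cv2.resize(a,(784,600),interpolation=cv2.INTER_CUBIC))
E
```

```text
position: [0.5746, -0.1815, 0.0509]
tool_rot: [3.141, -0.0, 1.499]
force: [0.0, -0.2, 0.2]
grip_width: 0.0851
finger_force: 0.0
position: [0.5742, -0.1815, 0.1834]
tool_rot: [3.141, -0.0, 1.499]
force: [-0.1, -0.2, 0.3]
grip_width: 0.0855
finger_force: 0.0
position: [0.5743, -0.2546, 0.2518]
tool_rot: [3.14, 0.0, 1.498]
force: [-0.5, 0.8, 0.2]
grip_width: 0.0856
finger_force: 0.0
[ 0.57428532 -0.25458245  0.25181392] [3.14041868e+00 4.47282078e-04 1.49768803e+00]
[257.04278322208114, 183.86366280934087]
```

View pics/w5b.png

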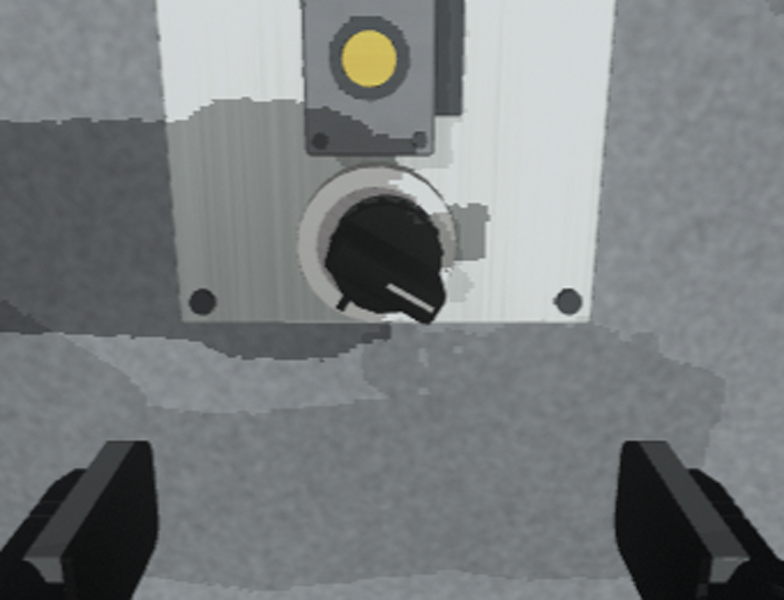

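The housing sits behind the cam with its port at (369,58). The knob is at (385,255), its bar runs down-right with a white line from (388,287) to (433,310), and there is a cam mark at (345,300). I'll enhance the dark knob to get the bar's axis.

Run:
```python
from h import *
f=load('w5');im=cv2.imread('pics/w5.png');s=784/340
P=[onz(f,90+u/s,60+v/s,.113) for u,v in ((388,287),(433,310))]
d=P[1]-P[0];print(P,np.degrees(np.arctan2(d[1],d[0])),np.linalg.norm(d))
print('exp centre px z.113',proj(f,[.5751,-.2556,.113]),'z.082',proj(f,[.5751,-.2556,.082]),'z.03',proj(f,[.5751,-.2556,.031]))
u,v=257,170
a=im[v-42:v+42,u-56:u+56].astype(float);a=np.clip(a*4,0,255).astype(np.uint8)
cv2.imwrite('pics/k5.png',cv2.resize(a,(800,600),interpolation=cv2.INTER_CUBIC))
```

```text
[array([ 0.57603424, -0.25616752,  0.113     ]), array([ 0.59107024, -0.26563851,  0.113     ])] -32.206309986634544 0.01777022132323141
exp centre px z.113 [257.04278322208114, 183.86366280934087] z.082 [257.0128644084649, 173.91528214795937] z.03 [256.9746172761884, 161.19763110826625]
```

View pics/k5.png

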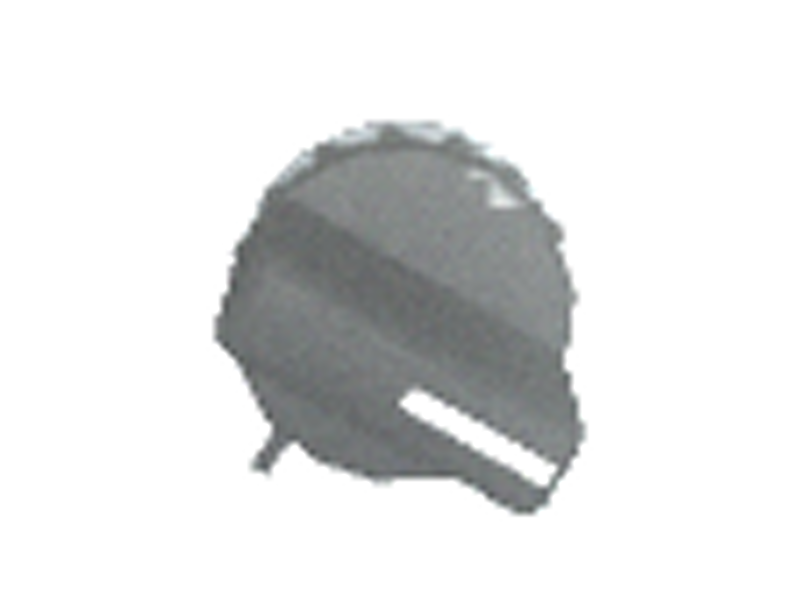

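The white line points from (0.5760, -0.2562) outward at -32°, and its backward extension passes within 0.1 mm of the spindle (0.5751, -0.2556). The cam mark agrees with a cam yaw of about -35°. I'll grip with tool yaw 148°, which leaves more than 3.8 rad of clockwise travel.

```bash
python3 -m crank '{"travel":[[0,0,0],[0,0,0],[0,0,0],[0.1,0,0],[0.1,0,0]],"turn":[[0,0,4],[0,0,10],[0,0,17],[0,0,24],[0,0,31]],"gripper":[0,0,0,0,0]}' | sed -n 2,3p
python3 -m crank '{"travel":[[0,0,0],[0,0,0],[0,0,-1],[0,0,-3],[0,0,-5]],"turn":[[0,0,7],[0,0,14],[0,0,21],[0,0,27],[0,0,31]],"gripper":[0,0,0,0,0]}'| sed -n 2,3p
python3 -m crank '{"travel":[[0,0,-1],[0,0,-1],[0,0,-1],[0,0,-1],[0,0,-1]],"turn":[[0,0,0],[0,0,0],[0,0,0],[0,0,0],[0,0,0]],"gripper":[0,0,0,0.2,0.2]}'
python3 - <<'E'
from h import *
f=shot('wrist','w6');o=bot.observe();print(o['qpos'],o['position'],o['tool_rot'])
P=proj(f,[.5751,-.2556,.113]);im=cv2.imread('pics/w6.png')
u,v=map(int,P);print(P)
a=np.clip(im.astype(float)*3,0,255).astype(np.uint8)[max(0,v-100):v+100,u-130:u+130];cv2.imwrite('pics/k6.png',cv2.resize(a,(780,a.shape[0]*3),interpolation=cv2.INTER_CUBIC))
E
```

```text
position: [0.5754, -0.2519, 0.25]
tool_rot: [-3.141, -0.002, 2.047]
position: [0.5754, -0.2521, 0.1997]
tool_rot: [3.141, -0.001, 2.587]
clock: 16.95
position: [0.5757, -0.2537, 0.1917]
tool_rot: [3.142, 0.001, 2.581]
force: [-0.4, 0.5, -0.4]
grip_width: 0.0682
finger_force: 0.0
[ 0.7632069   0.67262712 -0.68261694  1.61957178  0.47915429  1.02202081
  0.94244855] [ 0.57559652 -0.25376193  0.19154692] [3.14158804e+00 9.33808948e-04 2.58073103e+00]
[253.54763076307648, 209.2852259863617]
```

View pics/k6.png

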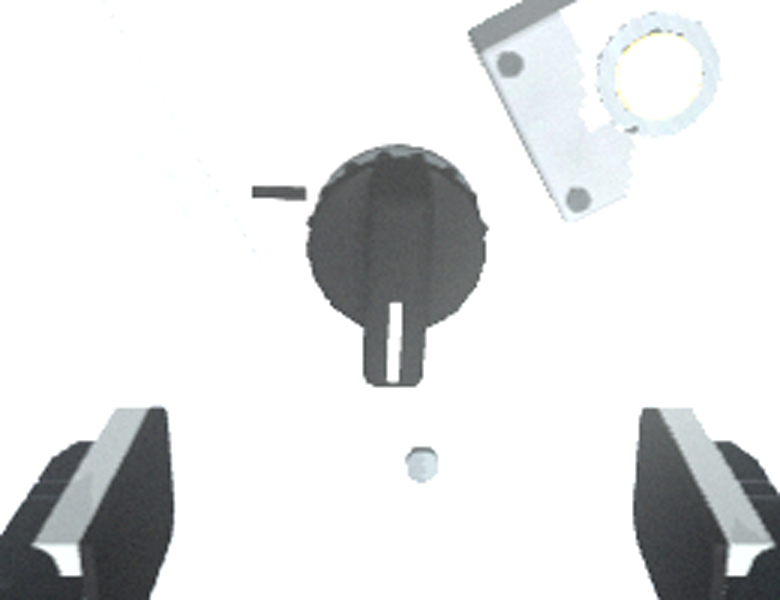

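The bar stands almost parallel to the fingers (white line from (397,303) to (393,380)), between the pads at x ≈ 170 and 637.

Run:
```python
from h import *
f=load('w6');q=lambda u,v,z=.113:onz(f,123+u/3,109+v/3,z)
A,B=q(397,303),q(393,380);d=B-A;print(A,B,np.degrees(np.arctan2(d[1],d[0])))
L,R=q(364,375),q(424,375);print('width',np.linalg.norm(R-L),'mid',(L+R)/2)
t=np.radians(147.86);x=np.array([np.cos(t),np.sin(t),0]);y=np.array([np.sin(t),-np.cos(t),0])
p=bot.observe()['position'];n=np.array([.5751,-.2556,.1]);
for P in (A,B,(L+R)/2,n): print('in tool x,y mm',(P-p)@x*1000,(P-p)@y*1000)
```

```text
[ 0.57610044 -0.2549064   0.113     ] [ 0.59056273 -0.26502238  0.113     ] -34.97175440606919
width 0.012839066358606916 mid [ 0.58968635 -0.26421622  0.113     ]
in tool x,y mm -1.0355457736507026 -0.701001541447495
in tool x,y mm -18.6631018193522 -1.5729260233582307
in tool x,y mm -17.492154487862315 -1.3565378969163255
in tool x,y mm -0.5574082608683831 -1.820533069995725
```

```bash
python3 -m crank '{"travel":[[-0.05,-0.15,-2],[-0.05,-0.15,-4],[-0.05,-0.15,-6],[-0.05,-0.15,-7.5],[-0.05,-0.15,-8.5]],"turn":[[0,0,-1],[0,0,-1],[0,0,-1],[0,0,-1],[0,0,-1]],"gripper":[0.2,0.2,0.2,0.2,0.2]}' | sed -n 2,4p
python3 -m crank '{"travel":[[0,0,0],[0,0,0],[0,0,0],[0,0,0],[0,0,0]],"turn":[[0,0,0],[0,0,0],[0,0,0],[0,0,0],[0,0,0]],"gripper":[0.4,0.6,1,1,1]}' 50
python3 -c "
from workcell import bot
o=bot.observe();print(o['moment'],o['position'])"
```

```text
position: [0.5747, -0.2552, 0.1051]
tool_rot: [-3.141, -0.0, 2.564]
force: [-0.4, -1.1, 0.3]
clock: 18.0
position: [0.5753, -0.2553, 0.1068]
tool_rot: [3.141, 0.001, 2.564]
force: [-0.7, -0.4, 4.8]
grip_width: 0.013
finger_force: 48.9
[ 0.15884762  0.16626761 -0.15297428] [ 0.57530914 -0.25531747  0.10681487]
```

```bash
cat > r.py <<'E'
from workcell import bot
import numpy as np
o=bot.observe();print('t %.2f pos %s yaw %.1f F %s Mz %.3f w %.4f q7 %.2f'%(o['clock'],np.round(o['position'],4),np.degrees(o['tool_rot'][2]),np.round(o['force'],1),o['moment'][2],o['grip_width'],o['qpos'][6]))
E
python3 -m crank '{"travel":[[0,0,0.1],[0,0,0.1],[0,0,0.1],[0,0,0.1],[0,0,0.1]],"turn":[[0,0,-3],[0,0,-8],[0,0,-14],[0,0,-19],[0,0,-22]],"gripper":[1,1,1,1,1]}' >/dev/null;python3 r.py
python3 -m crank '{"travel":[[0,0,0],[0,0,0],[0,0,0],[0,0,0],[0,0,0]],"turn":[[0,0,-2],[0,0,-4],[0,0,-6],[0,0,-8],[0,0,-8]],"gripper":[1,1,1,1,1]}' >/dev/null;python3 r.py
```

```text
t 18.50 pos [ 0.5748 -0.2555  0.107 ] yaw 124.7 F [ 1.4 -1.2 -7.4] Mz 0.299 w 0.0129 q7 0.54
t 19.00 pos [ 0.5747 -0.2555  0.1069] yaw 116.8 F [-0.  -2.8 -3.8] Mz -0.055 w 0.0133 q7 0.42
```

```bash
for i in 1 2 3; do :; done
python3 -m crank '{"travel":[[0,0,0],[0,0,0],[0,0,0],[0,0,0],[0,0,0]],"turn":[[0,0,-2],[0,0,-4],[0,0,-6],[0,0,-8],[0,0,-10]],"gripper":[1,1,1,1,1]}' >/dev/null;python3 r.py
python3 -m crank '{"travel":[[0,0,0],[0,0,0],[0,0,0],[0,0,0],[0,0,0]],"turn":[[0,0,-1.5],[0,0,-3],[0,0,-4.5],[0,0,-6],[0,0,-7.5]],"gripper":[1,1,1,1,1]}' >/dev/null;python3 r.py
python3 -m crank '{"travel":[[0,0,0],[0,0,0],[0,0,0],[0,0,0],[0,0,0]],"turn":[[0,0,-1.5],[0,0,-3],[0,0,-4.5],[0,0,-6],[0,0,-7.5]],"gripper":[1,1,1,1,1]}' >/dev/null;python3 r.py
```

```text
t 19.50 pos [ 0.5747 -0.2555  0.1069] yaw 106.7 F [-1.6 -5.  -2.5] Mz 0.271 w 0.0127 q7 0.28
t 20.00 pos [ 0.5745 -0.2555  0.1069] yaw 99.2 F [-3.  -4.3 -2.3] Mz 0.253 w 0.0133 q7 0.17
t 20.50 pos [ 0.5744 -0.2555  0.1069] yaw 91.7 F [-3.7 -4.6 -1.7] Mz 0.299 w 0.0132 q7 0.06
```

```bash
python3 -m crank '{"travel":[[0,0,0],[0,0,0],[0,0,0],[0,0,0],[0,0,0]],"turn":[[0,0,-1],[0,0,-2],[0,0,-3],[0,0,-4],[0,0,-5]],"gripper":[1,1,1,1,1]}' >/dev/null;python3 r.py
python3 -m crank '{"travel":[[0,0,0],[0,0,0],[0,0,0],[0,0,0],[0,0,0]],"turn":[[0,0,-1],[0,0,-2],[0,0,-3],[0,0,-4],[0,0,-5]],"gripper":[1,1,1,1,1]}' >/dev/null;python3 r.py
python3 -m crank '{"travel":[[0,0,0],[0,0,0],[0,0,0],[0,0,0],[0,0,0]],"turn":[[0,0,-1],[0,0,-2],[0,0,-3],[0,0,-4],[0,0,-5]],"gripper":[1,1,1,1,1]}' >/dev/null;python3 r.py
```

```text
t 21.00 pos [ 0.5743 -0.2555  0.1069] yaw 86.7 F [-4.2 -4.4 -1.1] Mz 0.226 w 0.0129 q7 -0.01
t 21.50 pos [ 0.5742 -0.2556  0.1069] yaw 81.7 F [-4.6 -5.2  0.1] Mz 0.318 w 0.0132 q7 -0.08
t 22.00 pos [ 0.5742 -0.2556  0.1069] yaw 76.7 F [-6.2 -5.3 -1. ] Mz 0.283 w 0.0130 q7 -0.15
```

```bash
python3 -m crank '{"travel":[[-0.02,-0.02,0],[-0.03,-0.03,0],[-0.03,-0.03,0],[-0.03,-0.03,0],[-0.03,-0.03,0]],"turn":[[0,0,-1],[0,0,-2],[0,0,-3],[0,0,-4],[0,0,-5]],"gripper":[1,1,1,1,1]}' >/dev/null;python3 r.py
python3 -m crank '{"travel":[[0,0,0],[0,0,0],[0,0,0],[0,0,0],[0,0,0]],"turn":[[0,0,-1],[0,0,-2],[0,0,-3],[0,0,-4],[0,0,-5]],"gripper":[1,1,1,1,1]}' >/dev/null;python3 r.py
python3 -m crank '{"travel":[[0,0,0],[0,0,0],[0,0,0],[0,0,0],[0,0,0]],"turn":[[0,0,-1],[0,0,-2],[0,0,-3],[0,0,-4],[0,0,-5]],"gripper":[1,1,1,1,1]}' >/dev/null;python3 r.py
```

```text
t 22.50 pos [ 0.574  -0.2556  0.1069] yaw 71.7 F [-3.8 -3.5 -0.7] Mz 0.347 w 0.0129 q7 -0.22
t 23.00 pos [ 0.574  -0.2556  0.1069] yaw 66.8 F [-4.6 -4.  -1.7] Mz 0.704 w 0.0128 q7 -0.29
t 23.50 pos [ 0.5739 -0.2556  0.1069] yaw 61.8 F [-5.6 -3.   0. ] Mz 0.437 w 0.0132 q7 -0.36
```

The moment rose to 0.70 and then dropped to 0.44, so the first click may have happened. I'll check numerically with the cam mark's angle against the tool's.

```bash
cat > ring.py <<'E'
from h import *
from scipy.ndimage import map_coordinates as mc
def ring(f,c=(.5748,-.2556),z=.031,rr=(28,30,32,34)):
    g=cv2.cvtColor(np.asarray(f['pixels'],np.uint8),cv2.COLOR_RGB2GRAY).astype(float)
    A=np.arange(0,360,3);out=[]
    for a in A:
        p=[proj(f,[c[0]+r/1e3*np.cos(np.radians(a)),c[1]+r/1e3*np.sin(np.radians(a)),z]) for r in rr]
        ok=all(0<=u<511 and 0<=v<383 for u,v in p)
        out.append(int(mc(g,[[v for u,v in p],[u for u,v in p]],order=1).mean()) if ok else -1)
    return dict(zip(A.tolist(),out))
if __name__=='__main__':
    for n in ('w5','w6'): print(n,{k:v for k,v in ring(load(n)).items()})
    for n in ('wrist','top','side'): print(n,ring(shot(n,n+'7')))
E
python3 ring.py; python3 r.py
```

```text
w5 {0: 135, 3: 134, 6: 137, 9: 139, 12: 144, 15: 136, 18: 153, 21: 187, 24: 204, 27: 201, 30: 195, 33: 192, 36: 192, 39: 194, 42: 195, 45: 195, 48: 187, 51: 187, 54: 186, 57: 176, 60: 170, 63: 168, 66: 167, 69: 169, 72: 155, 75: 149, 78: 130, 81: 114, 84: 116, 87: 119, 90: 122, 93: 122, 96: 123, 99: 125, 102: 129, 105: 131, 108: 133, 111: 132, 114: 135, 117: 138, 120: 144, 123: 146, 126: 148, 129: 148, 132: 149, 135: 154, 138: 158, 141: 161, 144: 161, 147: 161, 150: 161, 153: 160, 156: 155, 159: 156, 162: 153, 165: 151, 168: 148, 171: 147, 174: 145, 177: 143, 180: 140, 183: 138, 186: 135, 189: 132, 192: 129, 195: 123, 198: 106, 201: 94, 204: 83, 207: 81, 210: 84, 213: 84, 216: 79, 219: 77, 222: 68, 225: 60, 228: 52, 231: 42, 234: 28, 237: 28, 240: 31, 243: 28, 246: 28, 249: 28, 252: 28, 255: 28, 258: 28, 261: 28, 264: 28, 267: 28, 270: 28, 273: 29, 276: 38, 279: 59, 282: 82, 285: 96, 288: 100, 291: 75, 294: 39, 297: 32, 300: 32, 303: 31, 306: 30, 309: 30, 312: 30, 315: 47, 318: 105, 321: 139, 324: 130, 327: 139, 330: 130, 333: 138, 336: 123, 339: 122, 342: 124, 345: 125, 348: 128, 35
[... 3920 characters left out ...]
 171: 130, 174: 135, 177: 138, 180: 140, 183: 140, 186: 141, 189: 141, 192: 142, 195: 142, 198: 141, 201: 140, 204: 140, 207: 139, 210: 139, 213: 140, 216: 141, 219: 144, 222: 146, 225: 149, 228: 151, 231: 154, 234: 157, 237: 160, 240: 162, 243: 162, 246: 158, 249: 150, 252: 136, 255: 119, 258: 98, 261: 79, 264: 64, 267: 55, 270: 50, 273: 47, 276: 45, 279: 43, 282: 40, 285: 38, 288: 38, 291: 39, 294: 39, 297: 39, 300: 40, 303: 41, 306: 43, 309: 46, 312: 50, 315: 55, 318: 63, 321: 78, 324: 99, 327: 124, 330: 145, 333: 162, 336: 173, 339: 177, 342: 177, 345: 171, 348: 164, 351: 153, 354: 140, 357: 126}
t 23.65 pos [ 0.5739 -0.2556  0.1069] yaw 61.8 F [-5.4 -4.6  1.2] Mz 0.239 w 0.0131 q7 -0.36
```

The cam mark went from 234.3° to 157.5°, so the cam turned 76.8° while the knob turned about 85°. The slip is about 8° so far (a click every 22.3°). I'll continue in small steps and watch the moment.

```bash
python3 -m crank '{"travel":[[0,0,0],[0,0,0],[0,0,0],[0,0,0],[0,0,0]],"turn":[[0,0,-0.6],[0,0,-1.2],[0,0,-1.8],[0,0,-2.4],[0,0,-3]],"gripper":[1,1,1,1,1]}' >/dev/null;python3 r.py
python3 -m crank '{"travel":[[0,0,0],[0,0,0],[0,0,0],[0,0,0],[0,0,0]],"turn":[[0,0,-0.6],[0,0,-1.2],[0,0,-1.8],[0,0,-2.4],[0,0,-3]],"gripper":[1,1,1,1,1]}' >/dev/null;python3 r.py
python3 -m crank '{"travel":[[0,0,0],[0,0,0],[0,0,0],[0,0,0],[0,0,0]],"turn":[[0,0,-0.6],[0,0,-1.2],[0,0,-1.8],[0,0,-2.4],[0,0,-3]],"gripper":[1,1,1,1,1]}' >/dev/null;python3 r.py
python3 - <<'E'
from ring import *
r=ring(shot('wrist','w8'));print({k:v for k,v in r.items() if 135<=k<=180})
E
```

```text
t 24.15 pos [ 0.5738 -0.2556  0.1069] yaw 58.8 F [-6.3 -3.1  1.1] Mz 0.289 w 0.0134 q7 -0.41
t 24.65 pos [ 0.5738 -0.2555  0.1069] yaw 55.8 F [-5.7 -3.8  1.9] Mz 0.356 w 0.0130 q7 -0.45
t 25.15 pos [ 0.5737 -0.2555  0.1069] yaw 52.8 F [-7.1 -2.6  1.9] Mz 0.285 w 0.0127 q7 -0.49
{135: 130, 138: 131, 141: 129, 144: 128, 147: 128, 150: 128, 153: 116, 156: 33, 159: 32, 162: 93, 165: 95, 168: 69, 171: 57, 174: 55, 177: 30, 180: 26}
```

```bash
python3 -m crank '{"travel":[[-0.01,0,0],[-0.02,0,0],[-0.02,0,0],[-0.02,0,0],[-0.02,0,0]],"turn":[[0,0,-0.6],[0,0,-1.2],[0,0,-1.8],[0,0,-2.4],[0,0,-3]],"gripper":[1,1,1,1,1]}' >/dev/null;python3 r.py
python3 -m crank '{"travel":[[0,0,0],[0,0,0],[0,0,0],[0,0,0],[0,0,0]],"turn":[[0,0,-0.4],[0,0,-0.8],[0,0,-1.2],[0,0,-1.6],[0,0,-2]],"gripper":[1,1,1,1,1]}' >/dev/null;python3 r.py
python3 -m crank '{"travel":[[0,0,0],[0,0,0],[0,0,0],[0,0,0],[0,0,0]],"turn":[[0,0,-0.4],[0,0,-0.8],[0,0,-1.2],[0,0,-1.6],[0,0,-2]],"gripper":[1,1,1,1,1]}' >/dev/null;python3 r.py
python3 -m crank '{"travel":[[0,0,0],[0,0,0],[0,0,0],[0,0,0],[0,0,0]],"turn":[[0,0,-0.4],[0,0,-0.8],[0,0,-1.2],[0,0,-1.6],[0,0,-2]],"gripper":[1,1,1,1,1]}' >/dev/null;python3 r.py
```

```text
t 25.70 pos [ 0.5736 -0.2554  0.1069] yaw 49.8 F [-6.3 -3.3  0. ] Mz 0.257 w 0.0132 q7 -0.53
t 26.20 pos [ 0.5736 -0.2555  0.1069] yaw 47.8 F [-6.8 -3.7  0.4] Mz 0.235 w 0.0128 q7 -0.56
t 26.70 pos [ 0.5737 -0.2554  0.1069] yaw 45.8 F [-6.1 -3.4  1.3] Mz 0.511 w 0.0133 q7 -0.59
t 27.20 pos [ 0.5737 -0.2554  0.1069] yaw 43.8 F [-5.7 -3.2  0.2] Mz 0.658 w 0.0127 q7 -0.62
```

```bash
python3 -m crank '{"travel":[[0,0,0],[0,0,0],[0,0,0],[0,0,0],[0,0,0]],"turn":[[0,0,-0.4],[0,0,-0.8],[0,0,-1.2],[0,0,-1.6],[0,0,-2]],"gripper":[1,1,1,1,1]}' >/dev/null;python3 r.py
python3 -m crank '{"travel":[[0,0,0],[0,0,0],[0,0,0],[0,0,0],[0,0,0]],"turn":[[0,0,-0.4],[0,0,-0.8],[0,0,-1.2],[0,0,-1.6],[0,0,-2]],"gripper":[1,1,1,1,1]}' >/dev/null;python3 r.py
python3 -m crank '{"travel":[[0,0,0],[0,0,0],[0,0,0],[0,0,0],[0,0,0]],"turn":[[0,0,-0.4],[0,0,-0.8],[0,0,-1.2],[0,0,-1.6],[0,0,-2]],"gripper":[1,1,1,1,1]}' >/dev/null;python3 r.py
python3 - <<'E'
from ring import *
r=ring(shot('wrist','w9'));print({k:v for k,v in r.items() if 135<=k<=180})
E
```

```text
t 27.70 pos [ 0.5737 -0.2554  0.1069] yaw 41.8 F [-7.  -2.7 -0. ] Mz 0.877 w 0.0131 q7 -0.64
t 28.20 pos [ 0.5736 -0.2554  0.1069] yaw 39.8 F [-7.5 -2.8  1.3] Mz 0.504 w 0.0128 q7 -0.67
t 28.70 pos [ 0.5736 -0.2553  0.1069] yaw 37.8 F [-6.4 -2.   0.8] Mz 0.496 w 0.0129 q7 -0.70
{135: 134, 138: 132, 141: 131, 144: 131, 147: 117, 150: 102, 153: 65, 156: 29, 159: 28, 162: 28, 165: 26, 168: 26, 171: 26, 174: 34, 177: 48, 180: 64}
```

The moment peaked again (0.88) and dropped to 0.50. That makes two drops, about 23° apart, with total slip about 30°, so I stop here. Release, rise and inspect.

```bash
python3 -m crank '{"travel":[[0,0,0],[0,0,0],[0,0,0],[0,0,0],[0,0,0]],"turn":[[0,0,0],[0,0,0],[0,0,0],[0,0,0],[0,0,0]],"gripper":[0.8,0.5,0.3,0.2,0.2]}'|sed -n 4,6p;python3 r.py
python3 -m crank '{"travel":[[0,0,1],[0,0,4],[0,0,8],[0,0,12],[0,0,15]],"turn":[[0,0,0],[0,0,0],[0,0,0],[0,0,0],[0,0,0]],"gripper":[0.2,0.2,0.2,0.2,0.2]}'|sed -n 2,6p
python3 -m crank '{"travel":[[0,-1,0],[0,-2,0],[0,-2,0],[0,-2,0],[0,-2,0]],"turn":[[0,0,6],[0,0,13],[0,0,20],[0,0,27],[0,0,34]],"gripper":[0,0,0,0,0]}'|sed -n 2,6p
python3 - <<'E'
from ring import *
f=shot('wrist','w10');g=shot('top','top10')
r=ring(f);print({k:v for k,v in r.items() if 130<=k<=185})
a=cv2.imread('pics/w10.png');b=cv2.imread('pics/top10.png')
cv2.imwrite('pics/fin.png',np.hstack([cv2.resize(a[0:290,100:400],(580,560),interpolation=cv2.INTER_CUBIC),cv2.resize(b[140:240,310:390],(220,275)).repeat(1,0)[:275] if 0 else cv2.copyMakeBorder(cv2.resize(b[140:240,310:390],(220,275)),0,285,0,0,0)]))
E
python3 r.py
```

```text
force: [0.9, -0.1, 0.2]
grip_width: 0.0684
finger_force: 0.0
t 29.25 pos [ 0.5745 -0.2554  0.1069] yaw 37.9 F [ 0.9 -0.1  0.2] Mz -0.036 w 0.0684 q7 -0.70
position: [0.5746, -0.2556, 0.2603]
tool_rot: [3.14, -0.001, 0.661]
force: [0.4, -0.1, 0.6]
grip_width: 0.0683
finger_force: 0.0
position: [0.5743, -0.2756, 0.2577]
tool_rot: [3.141, 0.0, 1.26]
force: [-0.6, -0.1, -0.6]
grip_width: 0.0854
finger_force: 0.0
{132: 127, 135: 127, 138: 125, 141: 125, 144: 124, 147: 124, 150: 123, 153: 112, 156: 41, 159: 38, 162: 97, 165: 122, 168: 122, 171: 123, 174: 119, 177: 114, 180: 119, 183: 114}
t 30.35 pos [ 0.5743 -0.2757  0.2576] yaw 72.0 F [ 0.5  0.6 -0.1] Mz 0.057 w 0.0854 q7 -0.10
```

View pics/fin.png

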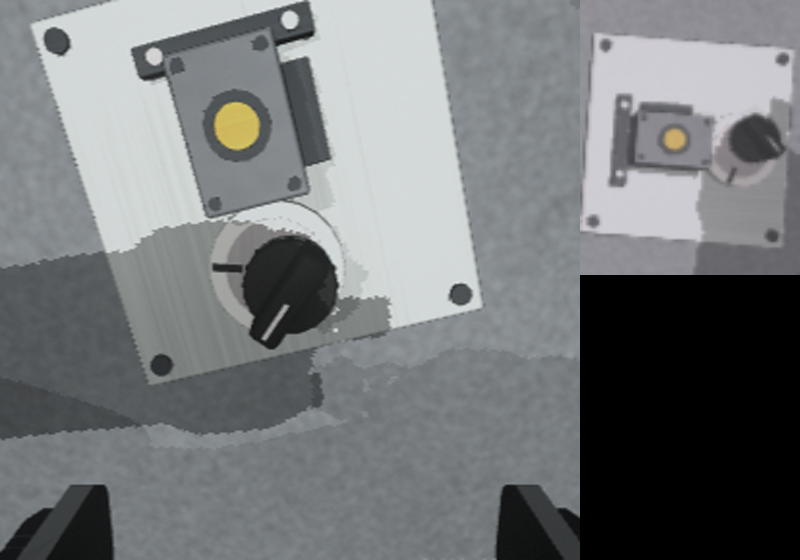

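The picture shows the housing against the side bar (top) and the end stop (right). The cam touches its near face at (280,205), its mark at (228,268) still at 157.5°, and the bar is at (277,322). I'll check the seat numerically before handing in.

Run:
```python
from h import *
f=load('w10');s=580/300;C=np.array([.5786,-.2057,0]);a=np.radians(-4.1)
R=np.array([[np.cos(a),np.sin(a)],[-np.sin(a),np.cos(a)]])
F=lambda u,v,z:(R@(onz(f,100+u/s,v*290/560,z)-C)[:2]*1000).round(1)
S=[F(*p,.068) for p in((177,65),(261,43),(294,184),(215,204))]
print('port',F(237,126,.068),'screws',S,np.mean(S,0));d=S[0]+S[1]-S[2]-S[3];print('yaw in fixture',np.degrees(np.arctan2(-d[0],d[1])))
print('plate screws',[F(*p,.012) for p in((57,41),(460,294),(161,364))])
k0=onz(f,100+287/s,307*290/560,.113);k1=onz(f,100+266/s,340*290/560,.113);d=k1-k0;print('knob x',np.degrees(np.arctan2(d[1],d[0])))
```

```text
port [-5.8 24.5] screws [array([-24.4,  54.6]), array([13.1, 54.4]), array([12.8, -5.6]), array([-24.6,  -5.6])] [-5.775 24.45 ]
yaw in fixture -0.23833381466805664
plate screws [array([-87.9,  88.7]), array([ 88. , -87.6]), array([-88. , -87.2])]
knob x -140.04979549757954
```

```bash
python3 -c "
from workcell import bot
print(bot.job_done())"
```

```text
the job is handed in; nothing more can be done
None
```

The housing is seated flat against both stops (within about 0.5 mm by camera) and held by the cam, the knob was tightened until it slipped with two clicks read from the moment drops, and the job is handed in at about 30 s.

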